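# Make up a distillation kit and a weighing kit

## Task

Make up two kits from the stock on the bench. Distillation kit, in the tray with three compartments: the taller amber vial next to the tray's steel pull tab, the aluminium clamp block in the middle, the white stopper at the far end; weighing kit, in the tray with two compartments: the squat amber jar next to the pull tab, the larger knob weight in the other. Set each down upright on its compartment's floor without dropping it, and leave the short vial and the small weight standing where they are.

Things in the scene. Friction and masses are not known exactly. Their poses are not given: they have to be found in the camera images.
- tray3: White steel kit tray, fixed to the bench: three open compartments in a row along x, each 58 (x) by 62 mm inside; walls 4 mm, rim 22 and floor 5 mm above the bench; 190 by 70 mm overall plus a bare-steel pull tab (25 by 44 mm, top 20 mm up) at the +x end. Origin: tray centre at bench level, z up, +x towards the tab. Compartment centres, y = 0: x = 62 mm (at the tab), 0, -62 mm.
- tray2: White steel kit tray, fixed to the bench: two open compartments in a row along x, each 58 (x) by 62 mm inside; walls 4 mm, rim 22 and floor 5 mm above the bench; 128 by 70 mm overall plus a bare-steel pull tab (25 by 44 mm, top 20 mm up) at the +x end. Origin: tray centre at bench level, z up, +x towards the tab. Compartment centres, y = 0: x = 31 mm (at the tab), -31 mm.
- tall_vial: Tall amber glass vial with white screw cap, standing: diameter 28 mm to 60 mm up, cap diameter 25 mm from 64 mm to the top at 78 mm; about 45 g. Origin: centre of its underside, z up.
- clamp: Aluminium clamp block (boss head) standing on end: 34 (x) by 28 (y) by 50 mm high, flat sides, a dark stripe on both x faces; a dark thumbscrew, diameter 16 mm, sticks out 14 mm from the +x face, 37 mm up. Grip it across y. May stand turned any way in its compartment (the thumbscrew clears the rim); about 130 g. Origin: centre of its underside, z up.
- stopper: White plastic stopper standing on its round head: head diameter 34 mm and 10 mm thick below, plug above it tapering from 24 mm to 21 mm diameter, top at 50 mm; about 50 g. It is to stand in the tray the same way up. Origin: centre of its underside, z up.
- jar: Squat amber glass jar with wide white lid, standing: diameter 40 mm, lid diameter 41 mm from 31 mm to the top at 46 mm; about 80 g. Origin: centre of its underside, z up.
- big_weight: Larger steel knob weight, standing: body diameter 34 mm and 34 mm high, neck diameter 12 mm, knob diameter 20 mm from 42 mm to the top at 60 mm; about 250 g. Origin: centre of its underside, z up.
- short_vial: Short amber glass vial with white screw cap, diameter 25 mm, 48 mm high; belongs to neither kit and stays where it is. Origin: centre of its underside, z up.
- small_weight: Smaller steel knob weight, body diameter 24 mm, knob diameter 14 mm, 40 mm high; belongs to neither kit and stays where it is. Origin: centre of its underside, z up.
There are look-alikes about, which are no part of the job. Leave any yellow look-alike of the big_weight alone.

How it is judged:
At the end, for the whole second after the job is handed in: Each thing stands upright (within 0.12 rad) on the floor of its compartment (origin within 20 mm along, 22 mm across of the centre, 1 to 10 mm above the bench), released, at rest; short vial and small weight stand within 30 mm of their starts (x of tall_vial in the frame of tray3 between 0.042 and 0.082 m and y of tall_vial in the frame of tray3 between -0.022 and 0.022 m and z of tall_vial in the frame of tray3 between 0.001 and 0.01 m and angle between each of tall_vial, clamp, stopper, jar, big_weight's own z axis and vertical below 0.12 rad and linear speed of each of tall_vial, clamp, stopper, jar, big_weight below 0.02 m/s and angular speed of each of tall_vial, clamp, stopper, jar, big_weight below 0.3 rad/s and contact force between each of tall_vial, clamp, stopper, jar, big_weight and the fingers below 0.05 N and x of clamp in the frame of tray3 between -0.02 and 0.02 m and y of clamp in the frame of tray3 between -0.022 and 0.022 m and z of clamp in the frame of tray3 between 0.001 and 0.01 m and x of stopper in the frame of tray3 between -0.082 and -0.042 m and y of stopper in the frame of tray3 between -0.022 and 0.022 m and z of stopper in the frame of tray3 between 0.001 and 0.01 m and x of jar in the frame of tray2 between 0.011 and 0.051 m and y of jar in the frame of tray2 between -0.022 and 0.022 m and z of jar in the frame of tray2 between 0.001 and 0.01 m and x of big_weight in the frame of tray2 between -0.051 and -0.011 m and y of big_weight in the frame of tray2 between -0.022 and 0.022 m and z of big_weight in the frame of tray2 between 0.001 and 0.01 m and distance of each of short_vial, small_weight from where it was at the start of the episode below 0.03 m and angle between each of short_vial, small_weight's own z axis and vertical below 0.2 rad); the robot touches nothing.
It fails at once if a thing of the kits is dropped: it flies free, touched by nothing, more than 45 mm above the bench ((height (world z) of tall_vial above 0.045 m and contact force between tall_vial and anything else below 0.005 N) or (height (world z) of clamp above 0.045 m and contact force between clamp and anything else below 0.005 N) or (height (world z) of stopper above 0.045 m and contact force between stopper and anything else below 0.005 N) or (height (world z) of jar above 0.045 m and contact force between jar and anything else below 0.005 N) or (height (world z) of big_weight above 0.045 m and contact force between big_weight and anything else below 0.005 N)).
It fails at once if the short vial or the small weight is moved by more than 30 mm or knocked over (distance of any of short_vial, small_weight from where it was at the start of the episode above 0.03 m or angle between any of short_vial, small_weight's own z axis and vertical above 0.5 rad).
It also fails if it takes over 133 s, if anything falls off the work surface, if the arm or the gripper's body presses on something with over 40 N, if the wrist force passes 120 N, or if a joint passes its speed limit or range.

## Robot

A 7-joint arm with a two-finger parallel gripper is mounted at the origin on the work surface. World frame = base frame: x ahead of the robot, y to its left, z up, the work surface at z = 0. Lengths are in m, angles in rad, forces in N, time in s.
With the tool pointing down it reaches from about 0.4 to 0.9 m from the base axis. Payload 5.5 kg.
Tool frame: the origin (TCP) lies midway between the tips of the shut fingers; the grasp point (between the pads) lies 19 mm behind it (grip_depth is the distance from the TCP to the grasp point, in m); z points along the fingers, y is the line along which they close (so a half turn about z gives the same grasp; the last joint's range is limited). The gripper opens to 92 mm and grips with 3 to 60 N. Pads are 19 mm wide; open, the fingers measure 130 mm over their backs; the gripper's body (75 mm by 190 mm) begins 47 mm behind the grasp point.
Start: joints at [1.402, 0.501, -0.427, 1.55, 0.221, 1.138, -0.21], TCP at [0.272, -0.59, 0.227] pointing down, gripper open.
Joint ranges: [-2.88, 2.88], [-0.31, 2.03], [-1.54, 1.56], [0.2, 2.42], [-1.41, 4.55], [0.19, 2.02], [-2.57, 2.57]. Speed limits (rad/s): [2.57, 2.57, 3.14, 3.14, 3.14, 3.14, 3.14].

## Interface

Orientations are given as a unit quaternion [w, x, y, z].
In Python, from rig import * gives the robot as it stands. The module is installed in compiled form; this text tells all that it offers.
- The arm moves only by the tool carry_out, never from a script. Its argument "steps" is a list that holds one entry, the list of rows, each a list of 7 numbers: the shift along the tool's x, y, z in m, then the turn, a rotation vector about the tool's x, y, z in degrees, then the gripper command: -1 is shut, 1 is fully open, values between are in proportion. A call has 1 to 5 rows; each row is the pose to reach, as a shift and turn from the pose commanded when the call began, along the tool's axes at that moment; what a row does not reach only later rows make up. A row lasts 1/10 s, in which the tool goes at most 50 mm and 8.59 degrees, less where a joint would pass 70% of its speed; a pose out of reach is approached as far as the arm can. A call with a gripper value outside its range is refused whole. The fingers move at their own pace and stop on an object; "newtons" is the grip in N (left out, the last holds). Time passes only in rows, so rows that repeat a pose let the fingers close. It gives the time, the measured TCP pose, the force, the opening and the grip force at its end, in the units of the state.
- sense(): the state, without advancing time (a new reading comes with each control period).
- read_camera(name): name is "side" or "top" or "wrist"; returns a dict with "image" (420x560x3 uint8, red, green, blue), "z_map" (420x560 float32, m along the optical axis (not along the pixel's ray), 0 where there is no reading), "vfov" (degrees; the focal length in pixels is half the picture's height over the tangent of half this angle, whatever the lens; pixels are square), "cx", "cy" (the principal point, pixels), "distortion" ([k1, k2, p1, p2, k3] as OpenCV has them; the pictures are not rectified), "R" (3x3) and "t" (3): a world point X has camera coordinates R X + t. Camera axes: x right, y down, z forward; pixel columns grow to the right and rows downward; lengths in m; the calibration is good to about 2 mm. A picture is of the moment at which its call begins.
- close_job(): hands the job in; it is judged then, once.
The state is a dict: "clock": time; "joint_pos": joint angles; "qd": joint speeds; "tau": joint torques, N m; "ee_pos": TCP position; "tool_rot": TCP orientation; "ft_force": force on the tool from outside, world axes, zero at the start; "torque": the same for the moment, N m; "width": finger opening in m; "grasp_force": force on a finger pad.
Only numpy, scipy, OpenCV 4.12 (cv2) and the standard library are available. Lean on these libraries where they do the work, as an engineer would, in place of code of your own. Each camera call takes 0.05 s, during which the arm holds its last target. There are 200 camera calls.

## Working session

There is one attempt and no reset: what is moved stays moved. The work goes in short steps, Python scripts to look and compute and a tool call to move; the robot and the scene stay as the last step left them, time stands still between calls to the robot, and variables do not carry over. Pictures are saved under pics/ and viewed, at most 14 in all, crops included, and the job is handed in when it is done.

Besides the shell and the picture viewer there is one more tool, called after "Emit:" as a command line: name --argument value ..., lists and objects as JSON in quotes. carry_out: Moves the arm, as the interface text tells. Its arguments: {"type":"object","properties":{"steps":{"type":"array"},"newtons":{"type":"number"}},"required":["steps"]}

```bash
mkdir -p pics; python3 - <<'E'
from rig import *
import cv2,numpy as np,pickle
s=sense();print({k:np.round(v,4) for k,v in s.items()})
for n in("top","side"):
    c=read_camera(n);pickle.dump(c,open(n+".pkl","wb"))
    cv2.imwrite(f"pics/{n}0.png",cv2.resize(c["image"][:,:,::-1],(800,600)))
    print(n,c["vfov"],c["cx"],c["cy"],c["distortion"],c["R"],c["t"])
E
```

```text
{'clock': np.float64(0.0), 'joint_pos': array([ 1.4022,  0.5018, -0.4268,  1.5514,  0.2208,  1.1383, -0.2103]), 'qd': array([ 0.0007,  0.0007, -0.0008,  0.001 , -0.0001, -0.0006,  0.0007]), 'tau': array([ 3.00000e-04, -5.66587e+01, -5.81570e+00, -2.79106e+01,
       -6.84000e-02,  3.09000e-02,  2.00000e-04]), 'ee_pos': array([ 0.2717, -0.5898,  0.2257]), 'tool_rot': array([-9.000e-04,  9.768e-01,  2.143e-01, -2.000e-04]), 'ft_force': array([ 0.6994, -0.4254, -0.2762]), 'torque': array([-0.0272,  0.0382,  0.0085]), 'grasp_force': np.float64(0.0), 'width': np.float64(0.0917)}
top 49.57984623911831 288.5626016425514 212.56768552305297 [-0.13545615  0.          0.          0.          0.        ] [[-0.01090749 -0.99988069 -0.01093742]
 [-0.98878172  0.01241465 -0.14885089]
 [ 0.14896891  0.00919113 -0.98879916]] [-0.00621544  0.57493496  0.81585251]
side 54.73450396493245 277.66039960673265 211.4001555506241 [-0.10096534  0.          0.          0.          0.        ] [[ 0.75507018 -0.65534803  0.01969708]
 [-0.45838722 -0.54914163 -0.69880228]
 [ 0.46877518  0.51861588 -0.71504363]] [-0.42982664  0.29571636  0.527149  ]
```

View pics/top0.png

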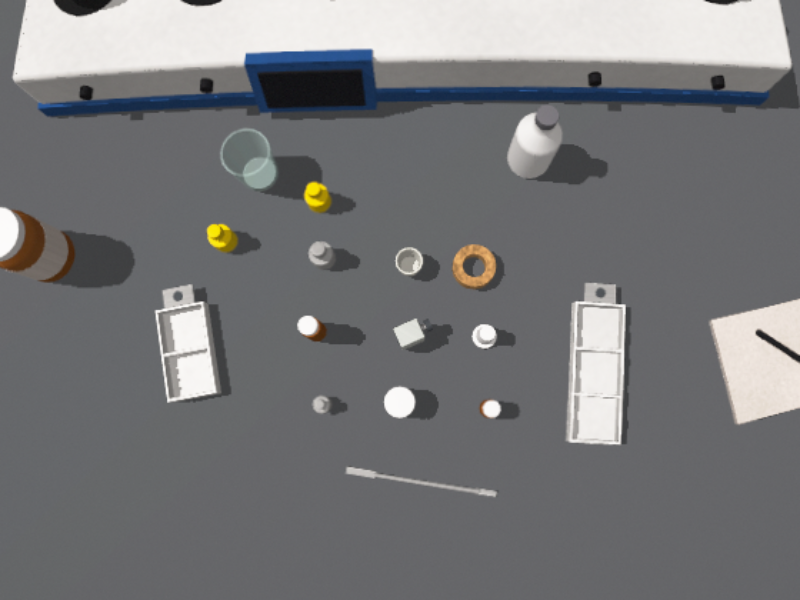

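View pics/side0.png

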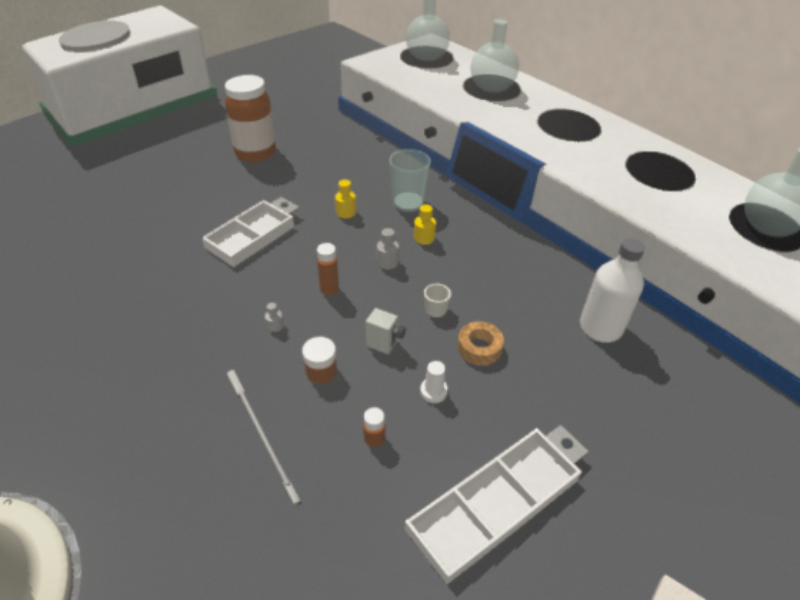

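The top view, at 800-wide scale, shows:
- **Kit items:** tall vial (311,327), clamp (410,334) with its screw to the right and up, stopper (485,336), jar (400,403), big weight (321,253).
- **To leave alone:** short vial (490,408), small weight (321,404), and the yellow decoys.
- **Trays:** tray2 on the left and tray3 on the right, both with the tab at the top.

```bash
cat > h.py <<'E'
import numpy as np,cv2
def K(c):
    f=c["image"].shape[0]/2/np.tan(np.radians(c["vfov"]/2));return np.array([[f,0,c["cx"]],[0,f,c["cy"]],[0,0,1]])
def cloud(c):
    h,w=c["z_map"].shape;u,v=np.meshgrid(np.arange(w),np.arange(h))
    p=cv2.undistortPoints(np.stack([u,v],-1).reshape(-1,1,2).astype(np.float64),K(c),np.array(c["distortion"]))[:,0]
    z=c["z_map"].reshape(-1,1).astype(float);X=(np.c_[p,np.ones(len(p))]*z-c["t"])@c["R"]
    X[z[:,0]==0]=np.nan;return X.reshape(h,w,3)
def pix(c,u,v,z):  # pixel -> world at height z
    p=cv2.undistortPoints(np.array([[[u,v]]],float),K(c),np.array(c["distortion"]))[0,0]
    d=c["R"].T@np.r_[p,1];o=-c["R"].T@c["t"];return o+d*(z-o[2])/d[2]
E
python3 - <<'E'
from h import *;import pickle
np.set_printoptions(precision=4,suppress=True)
for cam in("top","side"):
    c=pickle.load(open(cam+".pkl","rb"));X=cloud(c)
    if cam=="top":
        pts={k:np.array(v)*.7 for k,v in dict(tall_vial=(311,325),clamp=(408,335),stopper=(485,332),jar=(400,403),big=(318,247),short=(491,409),small=(321,401),cup=(409,260),cork=(475,266),yel=(316,187)).items()}
        P0={}
        for k,(u,v) in pts.items():P0[k]=X[int(v)-2:int(v)+3,int(u)-2:int(u)+3].reshape(-1,3);P0[k]=np.nanmedian(P0[k],0)
        print("table",X[200:220,240:260,2].mean(),X[200:220,240:260,2].std())
    Q=X.reshape(-1,3);Q=Q[~np.isnan(Q[:,0])]
    for k,p in P0.items():
        d=np.hypot(*(Q[:,:2]-p[:2]).T);S=Q[d<.035];zt=np.percentile(S[S[:,2]>.01][:,2],97)
        T=S[S[:,2]>zt-.006]
        r=cv2.minAreaRect((T[:,:2]*1e3).astype(np.float32))
        print(cam,k,p,"ztop",round(zt,4),len(T),"mean",T[:,:2].mean(0),"rect",np.round(r[0],1),np.round(r[1],1),round(r[2],1))
    if cam=="top": C={'tray2':X[360*7//10,190*7//10],'tray3':X[370*7//10,600*7//10]}
    for k,p in C.items():
        S=Q[np.hypot(*(Q[:,:2]-p[:2]).T)<.15];S=S[(S[:,2]>.014)&(S[:,2]<.03)]
        r=cv2.minAreaRect((S[:,:2]*1e3).astype(np.float32));print(cam,k,p,len(S),r,cv2.boxPoints(r).tolist())
E
```

```text
table 0.0017411574170585636 0.0014841725308939392
top tall_vial [0.5445 0.1162 0.0801] ztop 0.0823 150 mean [0.5439 0.1206] rect [543.7 121. ] [23.7 24. ] 0.5
top clamp [ 0.5334 -0.006   0.0511] ztop 0.0538 266 mean [ 0.5362 -0.0075] rect [536.3  -7.5] [27.7 33.6] 23.8
top stopper [ 0.5358 -0.1066  0.051 ] ztop 0.053 96 mean [ 0.5345 -0.1099] rect [ 534.1 -110. ] [18.9 19. ] 83.5
top jar [0.445  0.0042 0.0477] ztop 0.0501 371 mean [0.4466 0.0058] rect [445.9   5.2] [38.9 38.6] 89.3
top big [0.651  0.111  0.0617] ztop 0.0636 86 mean [0.6476 0.1117] rect [648.1 112.4] [19.5 18.4] 72.6
top short [ 0.4361 -0.1117  0.049 ] ztop 0.0517 115 mean [ 0.4359 -0.1138] rect [ 436.2 -113.5] [20.7 21. ] 44.9
top small [0.4495 0.1096 0.0388] ztop 0.0435 42 mean [0.4441 0.1103] rect [443.9 110.8] [12.  11.1] 89.7
top cup [ 0.642  -0.0082  0.0063] ztop 0.0377 95 mean [ 0.6363 -0.009 ] rect [635.9  -8.6] [35.3 36. ] 86.3
top cork [ 0.6336 -0.1     0.0018] ztop 0.026 497 mean [ 0.6304 -0.0972] rect [630.4 -97.9] [58.1 58.5] 24.8
top yel [0.7337 0.1147 0.0615] ztop 0.0638 79 mean [0.7292 0.1178] rect [72
[... 1630 characters left out ...]
yel [0.7337 0.1147 0.0615] ztop 0.06 52 mean [0.7279 0.1167] rect [729.1 118.2] [18.1 18.3] 29.4
side tray2 [0.5049 0.297  0.0072] 681 ((528.98974609375, 301.0119934082031), (158.3245849609375, 74.807861328125), 10.589258193969727) [[444.302001953125, 323.23150634765625], [458.0491943359375, 249.6976318359375], [613.677490234375, 278.79248046875], [599.9302978515625, 352.32635498046875]]
side tray3 [ 0.4851 -0.2694  0.0057] 1891 ((494.15008544921875, -262.7496643066406), (71.32308197021484, 218.21023559570312), 85.43334197998047) [[382.552001953125, -289.6111755371094], [600.0694580078125, -306.9848327636719], [605.7481689453125, -235.88815307617188], [388.230712890625, -218.51449584960938]]
```

```bash
cat >> h.py <<'E'
def go(x,y,z,psi):
    from rig import sense
    from scipy.spatial.transform import Rotation as R
    s=sense();q=s["tool_rot"];r=R.from_quat([q[1],q[2],q[3],q[0]])
    c,n=np.cos(np.radians(psi)),np.sin(np.radians(psi))
    T=R.from_matrix(np.array([[c,n,0],[n,-c,0],[0,0,-1]]))
    d=r.inv().apply(np.array([x,y,z])-s["ee_pos"]);w=np.degrees((r.inv()*T).as_rotvec())
    print("t",round(float(s["clock"]),2),"ee",np.round(s["ee_pos"],4),"shift mm",np.round(d*1e3,1),"turn",np.round(w,1),"w",round(float(s["width"]),4),"F",np.round(s["ft_force"],1),"grip",round(float(s["grasp_force"]),1),"j",np.round(s["joint_pos"],2))
E
echo ok
```

```text
ok
```

Emit:
carry_out --steps '[[[0.027, -0.027, 0, 0, 0, 0, 0.3], [0.054, -0.053, 0, 0, 0, 0, 0.3], [0.081, -0.08, 0, 0, 0, 0, 0.3], [0.108, -0.106, 0, 0, 0, 0, 0.3], [0.136, -0.133, 0, 0, 0, 0, 0.3]]]' --newtons 20

```text
clock: 0.6
ee_pos: [0.3399, -0.4111, 0.2263]
tool_rot: [-0.0, 0.977, 0.214, -0.0]
ft_force: [0.6, 0.2, 1.1]
width: 0.0605
grasp_force: 0.0
```

Emit:
carry_out --steps '[[[0.027, -0.027, 0, 0, 0, 0, 0.3], [0.054, -0.053, 0, 0, 0, 0, 0.3], [0.081, -0.08, 0, 0, 0, 0, 0.3], [0.108, -0.106, 0, 0, 0, 0, 0.3], [0.136, -0.133, 0, 0, 0, 0, 0.3]]]'

```text
clock: 1.1
ee_pos: [0.4078, -0.2335, 0.2266]
tool_rot: [0.0, 0.977, 0.214, -0.0]
ft_force: [2.0, 0.1, -0.4]
width: 0.0595
grasp_force: 0.0
```

Emit:
carry_out --steps '[[[0.027, -0.027, 0, 0, 0, 0, 0.3], [0.054, -0.053, 0, 0, 0, 0, 0.3], [0.081, -0.08, 0, 0, 0, 0, 0.3], [0.108, -0.106, 0, 0, 0, 0, 0.3], [0.136, -0.133, 0, 0, 0, 0, 0.3]]]'

```text
clock: 1.6
ee_pos: [0.4756, -0.056, 0.2266]
tool_rot: [0.0, 0.977, 0.214, -0.0]
ft_force: [0.7, -0.0, -0.1]
width: 0.0596
grasp_force: 0.0
```

Emit:
carry_out --steps '[[[0.027, -0.027, 0, 0, 0, 6, 0.3], [0.054, -0.053, 0, 0, 0, 12, 0.3], [0.081, -0.08, 0, 0, 0, 18, 0.3], [0.108, -0.106, 0, 0, 0, 24, 0.3], [0.136, -0.133, 0, 0, 0, 29.2, 0.3]]]'

```text
clock: 2.1
ee_pos: [0.5436, 0.1215, 0.2263]
tool_rot: [0.0, 0.999, -0.041, -0.0]
ft_force: [0.5, -0.6, 0.3]
width: 0.0595
grasp_force: 0.0
```

```bash
python3 -c "
from h import *
go(.543,.1203,.10,-4.5)"
```

```text
t 2.1 ee [0.5436 0.1215 0.2263] shift mm [ -0.4   1.2 126.3] turn [ 0.   0.  -0.2] w 0.0595 F [ 0.5 -0.6  0.3] grip 0.0 j [ 0.29  0.38 -0.7   1.78  0.28  1.08 -2.16]
```

Emit:
carry_out --steps '[[[0, 0.001, 0.05, 0, 0, 0, 0.3], [0, 0.001, 0.1, 0, 0, 0, 0.3], [0, 0.001, 0.145, 0, 0, 0, 0.3], [0, 0.001, 0.18, 0, 0, 0, 0.3], [0, 0.001, 0.204, 0, 0, 0, 0.3]]]'

```text
clock: 2.6
ee_pos: [0.5412, 0.119, 0.0194]
tool_rot: [0.0, 0.999, -0.039, -0.002]
ft_force: [-0.0, -0.3, 0.2]
width: 0.0596
grasp_force: 0.0
```

Emit:
carry_out --steps '[[[0, 0, 0, 0, 0, 0, 0.3], [0, 0, 0, 0, 0, 0, -1], [0, 0, 0, 0, 0, 0, -1], [0, 0, 0, 0, 0, 0, -1], [0, 0, 0, 0, 0, 0, -1]]]'

```text
clock: 3.1
ee_pos: [0.5445, 0.1195, 0.0241]
tool_rot: [-0.0, 0.999, -0.039, 0.001]
ft_force: [-0.7, -1.1, 0.1]
width: 0.0322
grasp_force: 0.0
```

Emit:
carry_out --steps '[[[0, 0, 0, 0, 0, 0, -1], [0, 0, 0, 0, 0, 0, -1], [0, 0, -0.01, 0, 0, 0, -1], [0, 0, -0.02, 0, 0, 0, -1], [0, 0, -0.03, 0, 0, 0, -1]]]'

```text
clock: 3.6
ee_pos: [0.5435, 0.1196, 0.0537]
tool_rot: [-0.0, 0.999, -0.039, 0.0]
ft_force: [-0.4, 0.9, -0.6]
width: 0.0277
grasp_force: 20.0
```

```bash
python3 -c "
from h import *
from rig import *
go(.5443,-.2669,.17,-4.5)
c=read_camera('side');cv2.imwrite('pics/s1.png',c['image'][100:300,130:330,::-1].repeat(2,0).repeat(2,1))"
```

```text
t 3.6 ee [0.5435 0.1196 0.0537] shift mm [  30.9  385.3 -116.3] turn [-0. -0.  0.] w 0.0277 F [-0.4  0.9 -0.6] grip 20.0 j [ 0.19  0.61 -0.58  1.91  0.47  0.77 -2.31]
```

View pics/s1.png

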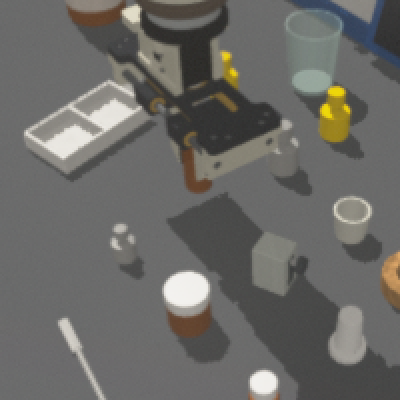

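The crop shows the vial held upright between the fingers at about (200,175) and clear of the bench. I'll carry it to tray3 next.

Emit:
carry_out --steps '[[[0, 0, -0.03, 0, 0, 0, -1], [0, 0, -0.065, 0, 0, 0, -1], [0, 0.005, -0.1, 0, 0, 0, -1], [0.002, 0.02, -0.116, 0, 0, 0, -1], [0.005, 0.05, -0.116, 0, 0, 0, -1]]]'

```text
clock: 4.15
ee_pos: [0.5466, 0.0723, 0.1727]
tool_rot: [-0.001, 0.999, -0.036, 0.003]
ft_force: [1.2, 0.0, -0.5]
width: 0.0276
grasp_force: 20.0
```

Emit:
carry_out --steps '[[[0.003, 0.04, 0, 0, 0, 0, -1], [0.006, 0.08, 0, 0, 0, 0, -1], [0.009, 0.12, 0, 0, 0, 0, -1], [0.012, 0.16, 0, 0, 0, 0, -1], [0.016, 0.2, 0, 0, 0, 0, -1]]]'

```text
clock: 4.65
ee_pos: [0.5446, -0.133, 0.1693]
tool_rot: [0.0, 0.999, -0.039, 0.0]
ft_force: [1.1, 0.5, -0.2]
width: 0.028
grasp_force: 20.0
```

Emit:
carry_out --steps '[[[0.003, 0.04, 0, 0, 0, 0, -1], [0.006, 0.08, 0, 0, 0, 0, -1], [0.009, 0.115, 0, 0, 0, 0, -1], [0.01, 0.135, 0, 0, 0, 0, -1], [0.01, 0.135, 0, 0, 0, 0, -1]]]'

```text
clock: 5.15
ee_pos: [0.5432, -0.2716, 0.1686]
tool_rot: [0.001, 0.999, -0.042, -0.0]
ft_force: [-0.5, -0.1, -0.4]
width: 0.0274
grasp_force: 20.0
```

```bash
python3 -c "
from h import *
go(.5443,-.2669,.0295,-4.5)"
```

```text
t 5.15 ee [ 0.5432 -0.2716  0.1686] shift mm [  0.8  -5.  139.1] turn [ 0.1  0.  -0.3] w 0.0274 F [-0.5 -0.1 -0.4] grip 20.0 j [ 0.85  0.52 -0.58  1.71  0.32  1.01 -1.5 ]
```

Emit:
carry_out --steps '[[[0.001, 0, 0.03, 0, 0, 0, -1], [0.001, 0, 0.06, 0, 0, 0, -1], [0.001, 0, 0.085, 0, 0, 0, -1], [0.001, 0, 0.1, 0, 0, 0, -1], [0.001, 0, 0.1, 0, 0, 0, -1]]]'

```text
clock: 5.65
ee_pos: [0.5439, -0.2649, 0.0668]
tool_rot: [-0.001, 0.999, -0.038, -0.002]
ft_force: [0.2, -0.6, -0.5]
width: 0.0275
grasp_force: 20.0
```

```bash
python3 -c "
from h import *
from rig import *
go(.5443,-.2669,.0295,-4.5)
c=read_camera('side');cv2.imwrite('pics/s2.png',c['image'][220:420,250:450,::-1].repeat(2,0).repeat(2,1))"
```

```text
t 5.65 ee [ 0.5439 -0.2649  0.0668] shift mm [ 0.6  2.  37.3] turn [-0.1  0.2  0.1] w 0.0275 F [ 0.2 -0.6 -0.5] grip 20.0 j [ 0.8   0.64 -0.52  1.77  0.41  0.84 -1.57]
```

View pics/s2.png

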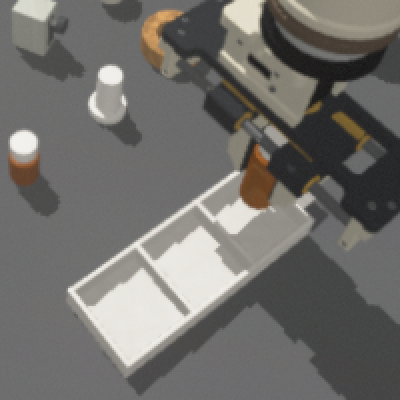

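The vial hangs upright over the tab-end compartment, its base at about (257,205). Lowering it now.

Emit:
carry_out --steps '[[[0, 0.001, 0.013, 0, 0, 0, -1], [0, 0.001, 0.024, 0, 0, 0, -1], [0, 0.001, 0.032, 0, 0, 0, -1], [0, 0.001, 0.036, 0, 0, 0, -1], [0, 0.001, 0.037, 0, 0, 0, -1]]]'

```text
clock: 6.2
ee_pos: [0.5449, -0.2676, 0.031]
tool_rot: [-0.0, 0.999, -0.039, -0.0]
ft_force: [-0.2, 0.1, -0.7]
width: 0.0276
grasp_force: 20.0
```

Emit:
carry_out --steps '[[[0, 0, 0, 0, 0, 0, -1], [0, 0, 0, 0, 0, 0, -1], [0, 0, 0.001, 0, 0, 0, -1], [0, 0, 0.001, 0, 0, 0, -1], [0, 0, 0.001, 0, 0, 0, -1]]]'

```text
clock: 6.7
ee_pos: [0.5454, -0.2678, 0.0309]
tool_rot: [0.0, 0.999, -0.039, 0.0]
ft_force: [-0.2, -0.2, -0.5]
width: 0.0274
grasp_force: 20.0
```

```bash
python3 -c "
from h import *
go(.5443,-.2669,.0295,-4.5)"
```

```text
t 6.7 ee [ 0.5454 -0.2678  0.0309] shift mm [-1.1 -0.9  1.4] turn [ 0. -0.  0.] w 0.0274 F [-0.2 -0.2 -0.5] grip 20.0 j [ 0.78  0.7  -0.49  1.78  0.45  0.77 -1.59]
```

Emit:
carry_out --steps '[[[0, 0, 0.001, 0, 0, 0, -1], [0, 0, 0.001, 0, 0, 0, -1], [0, 0, 0.002, 0, 0, 0, -1], [0, 0, 0.002, 0, 0, 0, -1], [0, 0, 0.002, 0, 0, 0, -1]]]'

```text
clock: 7.2
ee_pos: [0.5454, -0.2678, 0.0289]
tool_rot: [0.0, 0.999, -0.039, 0.0]
ft_force: [-0.1, -0.2, 2.2]
width: 0.0275
grasp_force: 20.0
```

Emit:
carry_out --steps '[[[0, 0, 0, 0, 0, 0, -0.2], [0, 0, 0, 0, 0, 0, 0.1], [0, 0, 0, 0, 0, 0, 0.3], [0, 0, 0, 0, 0, 0, 0.3], [0, 0, 0, 0, 0, 0, 0.3]]]'

```text
clock: 7.7
ee_pos: [0.5453, -0.2678, 0.0287]
tool_rot: [-0.0, 0.999, -0.039, -0.0]
ft_force: [0.6, 0.7, -0.3]
width: 0.0586
grasp_force: 0.0
```

Emit:
carry_out --steps '[[[0, 0, -0.01, 0, 0, 0, 0.3], [0, 0, -0.04, 0, 0, 0, 0.3], [0, 0, -0.08, 0, 0, 0, 0.3], [0, 0, -0.12, 0, 0, 0, 0.3], [0, 0, -0.15, 0, 0, 0, 0.3]]]'

```text
clock: 8.2
ee_pos: [0.5462, -0.2678, 0.1822]
tool_rot: [0.001, 0.999, -0.039, 0.001]
ft_force: [0.2, -0.1, -0.9]
width: 0.0597
grasp_force: 0.0
```

Emit:
carry_out --steps '[[[-0.006, -0.045, 0, 0, 0, 0, 0.3], [-0.012, -0.09, 0, 0, 0, 0, 0.3], [-0.018, -0.14, 0, 0, 0, 0, 0.3], [-0.024, -0.19, 0, 0, 0, 0, 0.3], [-0.03, -0.235, 0, 0, 0, 0, 0.3]]]'

```text
clock: 8.7
ee_pos: [0.5334, -0.0288, 0.1798]
tool_rot: [0.0, 0.999, -0.039, 0.001]
ft_force: [1.9, 0.6, 0.2]
width: 0.0599
grasp_force: 0.0
```

Emit:
carry_out --steps '[[[0, -0.023, 0, 0, 0, -8, 0.3], [0, -0.023, 0, 0, 0, -16, 0.3], [0, -0.023, 0, 0, 0, -24, 0.3], [0, -0.023, 0, 0, 0, -32, 0.3], [0, -0.023, 0, 0, 0, -40, 0.3]]]'

```text
clock: 9.2
ee_pos: [0.5355, -0.0081, 0.1796]
tool_rot: [0.0, 0.951, 0.308, 0.0]
ft_force: [0.1, -0.4, -0.6]
width: 0.0598
grasp_force: 0.0
```

Emit:
carry_out --steps '[[[0, 0, 0, 0, 0, -8, 0.3], [0, 0, 0, 0, 0, -16, 0.3], [0, 0, 0, 0, 0, -24, 0.3], [0, 0, 0, 0, 0, -32, 0.3], [0, 0, 0, 0, 0, -40, 0.3]]]'

```text
clock: 9.7
ee_pos: [0.5355, -0.0084, 0.1795]
tool_rot: [0.001, 0.789, 0.615, 0.0]
ft_force: [-1.1, -0.2, -0.4]
width: 0.0596
grasp_force: 0.0
```

Emit:
carry_out --steps '[[[0, 0, 0, 0, 0, -8, 0.3], [0, 0, 0, 0, 0, -16, 0.3], [0, 0, 0, 0, 0, -24, 0.3], [0, 0, 0, 0, 0, -32, 0.3], [0, 0, 0, 0, 0, -38, 0.3]]]'

```text
clock: 10.2
ee_pos: [0.5355, -0.0085, 0.1794]
tool_rot: [0.0, 0.546, 0.838, -0.0]
ft_force: [0.7, 0.3, -1.0]
width: 0.0596
grasp_force: 0.0
```

```bash
python3 -c "
from h import *
from rig import *
go(.5355,-.0085,.022,113.8)
c=read_camera('wrist');cv2.imwrite('pics/w3.png',c['image'][:,:,::-1])
c=read_camera('side');cv2.imwrite('pics/s3.png',c['image'][220:420,250:450,::-1].repeat(2,0).repeat(2,1))
X=cloud(c).reshape(-1,3);S=X[(np.hypot(*(X[:,:2]-[.544,-.267]).T)<.025)&(X[:,2]>.072)];print(len(S),S[:,:2].mean(0),S[:,2].max())"
```

```text
t 10.2 ee [ 0.5355 -0.0085  0.1794] shift mm [1.000e-01 0.000e+00 1.574e+02] turn [0.  0.1 0. ] w 0.0596 F [ 0.7  0.3 -1. ] grip 0.0 j [ 0.83  0.58 -1.14  1.87  0.6   1.08 -0.13]
247 [ 0.54198429 -0.26761507] 0.08381021356347838
```

View pics/s3.png

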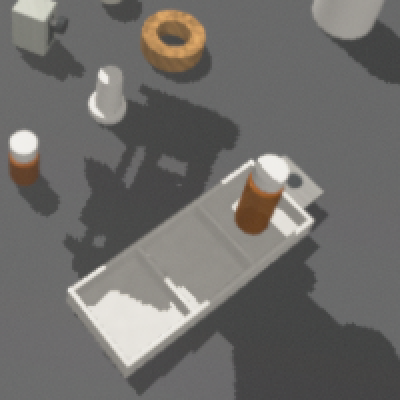

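View pics/w3.png

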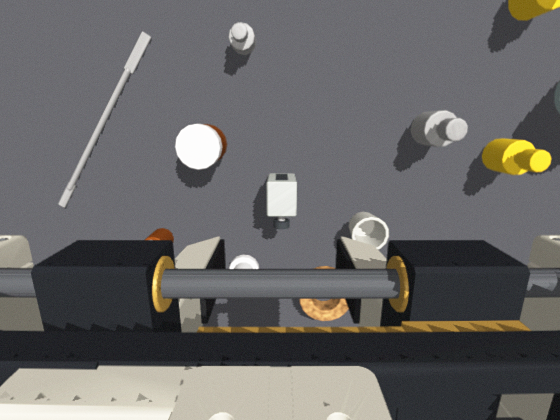

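The vial stands upright in the tab-end compartment at crop (262,195). In the wrist view the clamp at (282,195) is square to the fingers and centred between them. Descending to grip it.

Emit:
carry_out --steps '[[[0, 0, 0.045, 0, 0, 0, 0.3], [0, 0, 0.09, 0, 0, 0, 0.3], [0, 0, 0.125, 0, 0, 0, 0.3], [0, 0, 0.148, 0, 0, 0, 0.3], [0, 0, 0.157, 0, 0, 0, 0.3]]]' --newtons 25

```text
clock: 10.8
ee_pos: [0.5339, -0.0086, 0.0198]
tool_rot: [-0.001, 0.549, 0.836, -0.001]
ft_force: [-0.5, -0.5, -0.0]
width: 0.0596
grasp_force: 0.0
```

Emit:
carry_out --steps '[[[0, 0, 0, 0, 0, 0, 0.3], [0, 0, 0, 0, 0, 0, 0.3], [0, 0, 0, 0, 0, 0, -1], [0, 0, 0, 0, 0, 0, -1], [0, 0, 0, 0, 0, 0, -1]]]'

```text
clock: 11.3
ee_pos: [0.5361, -0.0084, 0.0226]
tool_rot: [0.001, 0.548, 0.836, 0.0]
ft_force: [-0.1, 0.9, 0.3]
width: 0.0405
grasp_force: 0.0
```

Emit:
carry_out --steps '[[[0, 0, 0, 0, 0, 0, -1], [0, 0, 0, 0, 0, 0, -1], [0, 0, 0, 0, 0, 0, -1], [0, 0, 0, 0, 0, 0, -1], [0, 0, 0, 0, 0, 0, -1]]]'

```text
clock: 11.8
ee_pos: [0.5357, -0.0083, 0.022]
tool_rot: [0.0, 0.548, 0.836, -0.0]
ft_force: [-0.3, -1.0, 4.6]
width: 0.0278
grasp_force: 25.0
```

```bash
python3 -c "
from h import *
go(.4825,-.262,.18,113.8);go(.4825,-.262,.18,175.5)"
```

```text
t 11.8 ee [ 0.5357 -0.0083  0.022 ] shift mm [-211.4 -150.  -157.9] turn [ 0.   0.  -0.3] w 0.0278 F [-0.3 -1.   4.6] grip 25.0 j [ 0.66  0.78 -0.91  1.96  0.84  0.84 -0.31]
t 11.8 ee [ 0.5357 -0.0083  0.022 ] shift mm [-211.4 -150.  -157.9] turn [  0.   0. -62.] w 0.0278 F [-0.3 -1.   4.6] grip 25.0 j [ 0.66  0.78 -0.91  1.96  0.84  0.84 -0.31]
```

Emit:
carry_out --steps '[[[0, 0, -0.02, 0, 0, 0, -1], [0, 0, -0.055, 0, 0, 0, -1], [0, 0, -0.1, 0, 0, 0, -1], [0, 0, -0.14, 0, 0, 0, -1], [0, 0, -0.158, 0, 0, 0, -1]]]'

```text
clock: 12.3
ee_pos: [0.5368, -0.0076, 0.1827]
tool_rot: [0.002, 0.548, 0.837, 0.001]
ft_force: [-0.8, -0.2, -0.4]
width: 0.0278
grasp_force: 25.0
```

Emit:
carry_out --steps '[[[-0.02, -0.014, 0, 0, 0, 0, -1], [-0.05, -0.035, 0, 0, 0, 0, -1], [-0.085, -0.06, 0, 0, 0, 0, -1], [-0.12, -0.085, 0, 0, 0, 0, -1], [-0.155, -0.11, 0, 0, 0, 0, -1]]]'

```text
clock: 12.8
ee_pos: [0.4951, -0.1958, 0.1787]
tool_rot: [-0.001, 0.548, 0.837, -0.0]
ft_force: [0.7, -0.3, -0.9]
width: 0.0278
grasp_force: 25.0
```

Emit:
carry_out --steps '[[[-0.03, -0.021, 0, 0, 0, -7, -1], [-0.05, -0.035, 0, 0, 0, -14, -1], [-0.056, -0.04, 0, 0, 0, -21, -1], [-0.056, -0.04, 0, 0, 0, -28, -1], [-0.056, -0.04, 0, 0, 0, -35, -1]]]'

```text
clock: 13.3
ee_pos: [0.4811, -0.2621, 0.1784]
tool_rot: [-0.001, 0.269, 0.963, 0.0]
ft_force: [0.7, 0.1, -0.7]
width: 0.0277
grasp_force: 25.0
```

Emit:
carry_out --steps '[[[0, 0, 0, 0, 0, -7, -1], [0, 0, 0, 0, 0, -14, -1], [0, 0, 0, 0, 0, -21, -1], [0, 0, 0, 0, 0, -27, -1], [0, 0, 0, 0, 0, -27, -1]]]'

```text
clock: 13.8
ee_pos: [0.4815, -0.2614, 0.1784]
tool_rot: [-0.001, 0.038, 0.999, 0.001]
ft_force: [0.4, 0.1, -0.4]
width: 0.0278
grasp_force: 25.0
```

```bash
python3 -c "
from h import *
go(.4825,-.262,.027,175.5)"
```

```text
t 13.8 ee [ 0.4815 -0.2614  0.1784] shift mm [ -1.3  -0.8 151.4] turn [ 0.1 -0.1  0.1] w 0.0278 F [ 0.4  0.1 -0.4] grip 25.0 j [ 1.39  0.78 -1.36  1.84  0.81  1.23  1.27]
```

Emit:
carry_out --steps '[[[-0.001, -0.001, 0.04, 0, 0, 0, -1], [-0.001, -0.001, 0.075, 0, 0, 0, -1], [-0.001, -0.001, 0.105, 0, 0, 0, -1], [-0.001, -0.001, 0.125, 0, 0, 0, -1], [-0.001, -0.001, 0.138, 0, 0, 0, -1]]]'

```text
clock: 14.3
ee_pos: [0.4818, -0.2622, 0.0394]
tool_rot: [-0.001, 0.04, 0.999, 0.001]
ft_force: [1.4, 0.0, -1.3]
width: 0.0279
grasp_force: 25.0
```

Emit:
carry_out --steps '[[[0, 0, 0.006, 0, 0, 0, -1], [0, 0, 0.01, 0, 0, 0, -1], [0, 0, 0.012, 0, 0, 0, -1], [0, 0, 0.012, 0, 0, 0, -1], [0, 0, 0.012, 0, 0, 0, -1]]]'

```text
clock: 14.8
ee_pos: [0.4836, -0.2629, 0.0304]
tool_rot: [0.001, 0.039, 0.999, -0.0]
ft_force: [-0.4, -0.1, -1.5]
width: 0.0278
grasp_force: 25.0
```

```bash
python3 -c "
from h import *
go(.4825,-.262,.027,175.5)"
```

```text
t 14.8 ee [ 0.4836 -0.2629  0.0304] shift mm [1.2 0.8 3.4] turn [-0.   0.1  0. ] w 0.0278 F [-0.4 -0.1 -1.5] grip 25.0 j [ 1.27  0.94 -1.14  1.92  1.03  1.03  1.14]
```

Emit:
carry_out --steps '[[[0.001, 0.001, 0.001, 0, 0, 0, -1], [0.001, 0.001, 0.002, 0, 0, 0, -1], [0.001, 0.001, 0.003, 0, 0, 0, -1], [0.001, 0.001, 0.003, 0, 0, 0, -1], [0.001, 0.001, 0.003, 0, 0, 0, -1]]]'

```text
clock: 15.3
ee_pos: [0.4822, -0.2617, 0.0271]
tool_rot: [-0.0, 0.039, 0.999, -0.0]
ft_force: [-1.1, -0.7, 3.3]
width: 0.028
grasp_force: 25.0
```

Emit:
carry_out --steps '[[[0, 0, 0, 0, 0, 0, -0.2], [0, 0, 0, 0, 0, 0, 0.1], [0, 0, 0, 0, 0, 0, 0.3], [0, 0, 0, 0, 0, 0, 0.3], [0, 0, 0, 0, 0, 0, 0.3]]]'

```text
clock: 15.8
ee_pos: [0.4822, -0.2616, 0.0266]
tool_rot: [0.0, 0.039, 0.999, 0.0]
ft_force: [0.4, -0.2, 0.2]
width: 0.0587
grasp_force: 0.0
```

Emit:
carry_out --steps '[[[0, 0, -0.01, 0, 0, 0, 0.3], [0, 0, -0.03, 0, 0, 0, 0.3], [0, 0, -0.065, 0, 0, 0, 0.3], [0, 0, -0.1, 0, 0, 0, 0.3], [0, 0, -0.12, 0, 0, 0, 0.3]]]'

```text
clock: 16.3
ee_pos: [0.4834, -0.2615, 0.1499]
tool_rot: [0.001, 0.039, 0.999, -0.001]
ft_force: [0.2, -0.0, 0.6]
width: 0.0597
grasp_force: 0.0
```

Emit:
carry_out --steps '[[[-0.01, 0.04, 0, 0, 0, 0, 0.3], [-0.02, 0.08, 0, 0, 0, 0, 0.3], [-0.03, 0.12, 0, 0, 0, 0, 0.3], [-0.04, 0.155, 0, 0, 0, 0, 0.3], [-0.04, 0.155, 0, 0, 0, 0, 0.3]]]'

```text
clock: 16.8
ee_pos: [0.5354, -0.1035, 0.148]
tool_rot: [0.001, 0.034, 0.999, 0.001]
ft_force: [0.6, 0.0, 0.6]
width: 0.0596
grasp_force: 0.0
```

```bash
python3 -c "
from h import *
from rig import *
go(.534,-.1103,.022,175.5)
c=read_camera('side');cv2.imwrite('pics/s4.png',c['image'][160:420,200:450,::-1].repeat(2,0).repeat(2,1))"
```

```text
t 16.8 ee [ 0.5354 -0.1035  0.148 ] shift mm [  1.2  -7.2 126. ] turn [0.2 0.1 0.6] w 0.0596 F [0.6 0.  0.6] grip 0.0 j [ 1.06  0.78 -1.29  1.87  0.83  1.16  0.96]
```

View pics/s4.png

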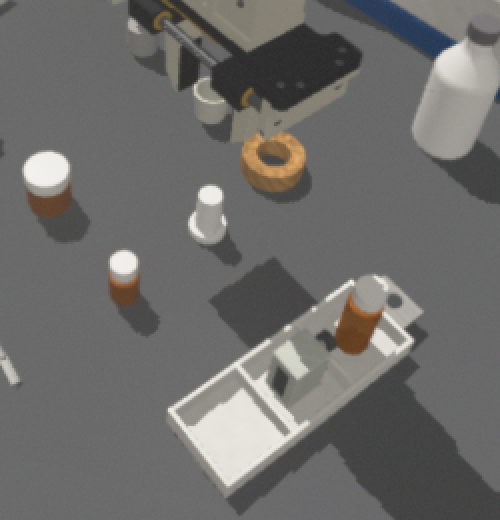

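The clamp stands in the middle compartment at about (295,365), with the vial beside it at (360,315). Next is the stopper.

Emit:
carry_out --steps '[[[0, 0, 0, 0, 0, 0, 0.3], [0, 0, 0.02, 0, 0, 0, 0.3], [0, 0, 0.045, 0, 0, 0, 0.3], [0, 0, 0.06, 0, 0, 0, 0.3], [0, 0, 0.06, 0, 0, 0, 0.3]]]' --newtons 20

```text
clock: 17.35
ee_pos: [0.5318, -0.1113, 0.0839]
tool_rot: [-0.002, 0.04, 0.999, 0.0]
ft_force: [0.7, 0.3, -0.5]
width: 0.0596
grasp_force: 0.0
```

```bash
python3 -c "
from h import *
go(.534,-.1103,.022,175.5)"
```

```text
t 17.35 ee [ 0.5318 -0.1113  0.0839] shift mm [-2.4  1.2 61.9] turn [ 0.  -0.3 -0.1] w 0.0596 F [ 0.7  0.3 -0.5] grip 0.0 j [ 1.02  0.85 -1.2   1.91  0.92  1.08  0.91]
```

Emit:
carry_out --steps '[[[-0.001, 0.001, 0.03, 0, 0, 0, 0.3], [-0.001, 0.001, 0.05, 0, 0, 0, 0.3], [-0.001, 0.001, 0.062, 0, 0, 0, 0.3], [-0.001, 0.001, 0.062, 0, 0, 0, 0.3], [-0.001, 0.001, 0.062, 0, 0, 0, 0.3]]]'

```text
clock: 17.85
ee_pos: [0.5357, -0.1092, 0.0255]
tool_rot: [0.0, 0.039, 0.999, 0.0]
ft_force: [-0.5, 0.7, 0.1]
width: 0.06
grasp_force: 0.0
```

Emit:
carry_out --steps '[[[0, 0, 0, 0, 0, 0, -1], [0, 0, 0, 0, 0, 0, -1], [0, 0, 0, 0, 0, 0, -1], [0, 0, 0, 0, 0, 0, -1], [0, 0, 0, 0, 0, 0, -1]]]'

```text
clock: 18.35
ee_pos: [0.5353, -0.1093, 0.0249]
tool_rot: [0.0, 0.039, 0.999, -0.0]
ft_force: [-0.0, -0.1, 0.4]
width: 0.0242
grasp_force: 0.2
```

Emit:
carry_out --steps '[[[0, 0, 0, 0, 0, 0, -1], [0, 0, 0, 0, 0, 0, -1], [0, 0, 0, 0, 0, 0, -1], [0, 0, 0, 0, 0, 0, -1], [0, 0, 0, 0, 0, 0, -1]]]'

```text
clock: 18.85
ee_pos: [0.5353, -0.1093, 0.0249]
tool_rot: [0.0, 0.039, 0.999, -0.0]
ft_force: [-0.6, -1.1, 3.0]
width: 0.0217
grasp_force: 20.0
```

```bash
python3 -c "
from h import *
go(.4207,-.2571,.17,175.5)"
```

```text
t 18.85 ee [ 0.5353 -0.1093  0.0249] shift mm [ 102.7 -156.2 -145.1] turn [-0.  0.  0.] w 0.0217 F [-0.6 -1.1  3. ] grip 20.0 j [ 0.96  0.92 -1.11  1.93  1.02  1.    0.85]
```

Emit:
carry_out --steps '[[[0, 0, -0.01, 0, 0, 0, -1], [0, 0, -0.03, 0, 0, 0, -1], [0, 0, -0.06, 0, 0, 0, -1], [0, 0, -0.085, 0, 0, 0, -1], [0, 0, -0.1, 0, 0, 0, -1]]]'

```text
clock: 19.35
ee_pos: [0.536, -0.1088, 0.127]
tool_rot: [0.001, 0.039, 0.999, 0.0]
ft_force: [1.2, 0.6, 0.2]
width: 0.0212
grasp_force: 20.0
```

Emit:
carry_out --steps '[[[0.015, -0.023, 0, 0, 0, 0, -1], [0.035, -0.053, 0, 0, 0, 0, -1], [0.055, -0.084, 0, 0, 0, 0, -1], [0.075, -0.114, 0, 0, 0, 0, -1], [0.09, -0.137, 0, 0, 0, 0, -1]]]'

```text
clock: 19.85
ee_pos: [0.4329, -0.2406, 0.1244]
tool_rot: [-0.001, 0.04, 0.999, -0.0]
ft_force: [0.6, -0.2, -0.2]
width: 0.0216
grasp_force: 20.0
```

Emit:
carry_out --steps '[[[0.009, -0.013, 0, 0, 0, 0, -1], [0.013, -0.019, 0, 0, 0, 0, -1], [0.013, -0.019, 0, 0, 0, 0, -1], [0.013, -0.019, 0, 0, 0, 0, -1], [0.013, -0.019, 0, 0, 0, 0, -1]]]'

```text
clock: 20.35
ee_pos: [0.4212, -0.2556, 0.125]
tool_rot: [0.0, 0.038, 0.999, 0.0]
ft_force: [-0.3, -0.2, -1.5]
width: 0.0215
grasp_force: 20.0
```

```bash
python3 -c "
from h import *
go(.4207,-.2571,.03,175.5)"
```

```text
t 20.35 ee [ 0.4212 -0.2556  0.125 ] shift mm [ 0.5 -1.6 95. ] turn [0.  0.  0.2] w 0.0215 F [-0.3 -0.2 -1.5] grip 20.0 j [ 1.48  0.77 -1.34  2.01  0.86  1.1   1.24]
```

Emit:
carry_out --steps '[[[0, -0.002, 0.03, 0, 0, 0, -1], [0, -0.002, 0.055, 0, 0, 0, -1], [0, -0.002, 0.075, 0, 0, 0, -1], [0, -0.002, 0.085, 0, 0, 0, -1], [0, -0.002, 0.09, 0, 0, 0, -1]]]'

```text
clock: 20.85
ee_pos: [0.4205, -0.2577, 0.0342]
tool_rot: [-0.0, 0.038, 0.999, 0.0]
ft_force: [-0.3, -0.3, 0.1]
width: 0.0216
grasp_force: 20.0
```

Emit:
carry_out --steps '[[[0, 0, 0, 0, 0, 0, -1], [0, 0, 0.002, 0, 0, 0, -1], [0, 0, 0.003, 0, 0, 0, -1], [0, 0, 0.004, 0, 0, 0, -1], [0, 0, 0.004, 0, 0, 0, -1]]]'

```text
clock: 21.35
ee_pos: [0.4203, -0.259, 0.0309]
tool_rot: [0.0, 0.039, 0.999, -0.0]
ft_force: [0.4, -0.6, 0.1]
width: 0.0215
grasp_force: 20.0
```

```bash
python3 -c "
from h import *
go(.4207,-.2571,.03,175.5)"
```

```text
t 21.35 ee [ 0.4203 -0.259   0.0309] shift mm [-0.3  1.9  0.9] turn [-0.  0.  0.] w 0.0215 F [ 0.4 -0.6  0.1] grip 20.0 j [ 1.38  0.88 -1.17  2.05  1.03  0.97  1.14]
```

Emit:
carry_out --steps '[[[0, 0.001, 0.001, 0, 0, 0, -1], [0, 0.001, 0.002, 0, 0, 0, -1], [0, 0.001, 0.002, 0, 0, 0, -1], [0, 0.001, 0.002, 0, 0, 0, -1], [0, 0.001, 0.002, 0, 0, 0, -1]]]'

```text
clock: 21.85
ee_pos: [0.4205, -0.258, 0.0298]
tool_rot: [0.0, 0.039, 0.999, -0.001]
ft_force: [-3.2, -1.0, 9.9]
width: 0.0214
grasp_force: 20.2
```

Emit:
carry_out --steps '[[[0, 0, -0.001, 0, 0, 0, -1], [0, 0, -0.001, 0, 0, 0, 0.1], [0, 0, -0.001, 0, 0, 0, 0.3], [0, 0, -0.001, 0, 0, 0, 0.3], [0, 0, -0.001, 0, 0, 0, 0.3]]]'

```text
clock: 22.35
ee_pos: [0.4203, -0.2577, 0.0296]
tool_rot: [-0.0, 0.039, 0.999, 0.0]
ft_force: [0.5, 0.2, 0.2]
width: 0.049
grasp_force: 0.0
```

Emit:
carry_out --steps '[[[0, 0, -0.01, 0, 0, 0, 0.3], [0, 0, -0.03, 0, 0, 0, 0.3], [0, 0, -0.065, 0, 0, 0, 0.3], [0, 0, -0.09, 0, 0, 0, 0.3], [0, 0, -0.1, 0, 0, 0, 0.3]]]'

```text
clock: 22.85
ee_pos: [0.4217, -0.258, 0.1324]
tool_rot: [0.002, 0.039, 0.999, -0.001]
ft_force: [0.1, -1.1, 0.2]
width: 0.0597
grasp_force: 0.0
```

Emit:
carry_out --steps '[[[0, 0.04, 0, 0, 0, 0, 0.3], [0, 0.085, 0, 0, 0, 0, 0.3], [-0.002, 0.13, 0, 0, 0, 0, 0.3], [-0.003, 0.175, 0, 0, 0, 0, 0.3], [-0.004, 0.215, 0, 0, 0, 0, 0.3]]]'

```text
clock: 23.35
ee_pos: [0.4406, -0.0418, 0.1296]
tool_rot: [-0.0, 0.039, 0.999, 0.0]
ft_force: [0.6, -0.6, -0.3]
width: 0.0597
grasp_force: 0.0
```

Emit:
carry_out --steps '[[[0, 0.03, 0, 0, 0, -5, 0.3], [0, 0.049, 0, 0, 0, -10, 0.3], [0, 0.049, 0, 0, 0, -15, 0.3], [0, 0.049, 0, 0, 0, -15, 0.3], [0, 0.049, 0, 0, 0, -15, 0.3]]]'

```text
clock: 23.85
ee_pos: [0.4445, 0.0049, 0.1295]
tool_rot: [-0.0, -0.091, 0.996, 0.0]
ft_force: [-0.1, -0.4, -0.1]
width: 0.0598
grasp_force: 0.0
```

```bash
python3 -c "
from h import *
from rig import *
go(.4452,.005,.022,190.5)
c=read_camera('side');cv2.imwrite('pics/s5.png',c['image'][160:420,200:450,::-1].repeat(2,0).repeat(2,1))"
```

```text
t 23.85 ee [0.4445 0.0049 0.1295] shift mm [-7.000e-01 -1.000e-01  1.075e+02] turn [ 0.  -0.  -0.1] w 0.0598 F [-0.1 -0.4 -0.1] grip 0.0 j [ 1.01  0.71 -1.4   2.12  0.82  1.06  0.93]
```

View pics/s5.png

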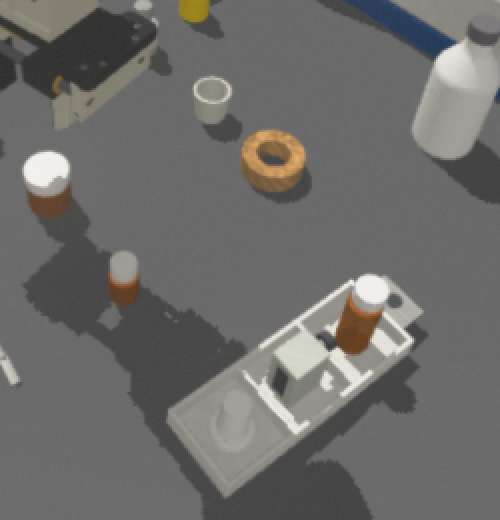

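Tray3 is complete, with the stopper upright at (235,420) in the far compartment. Moving on to the jar.

Emit:
carry_out --steps '[[[-0.001, 0, 0.035, 0, 0, 0, 0.45], [-0.001, 0, 0.065, 0, 0, 0, 0.45], [-0.001, 0, 0.09, 0, 0, 0, 0.45], [-0.001, 0, 0.107, 0, 0, 0, 0.45], [-0.001, 0, 0.107, 0, 0, 0, 0.45]]]' --newtons 25

```text
clock: 24.4
ee_pos: [0.4442, 0.0044, 0.021]
tool_rot: [-0.002, -0.091, 0.996, 0.0]
ft_force: [-0.3, 0.1, 0.1]
width: 0.0669
grasp_force: 0.0
```

Emit:
carry_out --steps '[[[0, 0, 0, 0, 0, 0, 0.45], [0, 0, 0, 0, 0, 0, -1], [0, 0, 0, 0, 0, 0, -1], [0, 0, 0, 0, 0, 0, -1], [0, 0, 0, 0, 0, 0, -1]]]'

```text
clock: 24.9
ee_pos: [0.4462, 0.0051, 0.0232]
tool_rot: [0.0, -0.092, 0.996, -0.0]
ft_force: [0.2, -0.3, 4.0]
width: 0.0403
grasp_force: 25.0
```

Emit:
carry_out --steps '[[[0, 0, 0, 0, 0, 0, -1], [0, 0, 0, 0, 0, 0, -1], [0, 0, 0, 0, 0, 0, -1], [0, 0, 0, 0, 0, 0, -1], [0, 0, 0, 0, 0, 0, -1]]]'

```text
clock: 25.4
ee_pos: [0.4462, 0.0051, 0.0232]
tool_rot: [0.0, -0.092, 0.996, -0.0]
ft_force: [-0.7, -1.4, 6.2]
width: 0.0403
grasp_force: 25.0
```

```bash
python3 -c "
from h import *
go(.5477,.3045,.13,190.5)"
```

```text
t 25.4 ee [0.4462 0.0051 0.0232] shift mm [-154.6  275.7 -107. ] turn [-0.  0.  0.] w 0.0403 F [-0.7 -1.4  6.2] grip 25.0 j [ 0.85  0.83 -1.16  2.17  1.04  0.9   0.79]
```

Emit:
carry_out --steps '[[[0, 0, -0.01, 0, 0, 0, -1], [0, 0, -0.035, 0, 0, 0, -1], [0, 0, -0.065, 0, 0, 0, -1], [0, 0, -0.09, 0, 0, 0, -1], [0, 0, -0.107, 0, 0, 0, -1]]]'

```text
clock: 25.9
ee_pos: [0.446, 0.0057, 0.1316]
tool_rot: [0.001, -0.092, 0.996, -0.0]
ft_force: [-0.1, -0.3, -1.2]
width: 0.0407
grasp_force: 25.0
```

Emit:
carry_out --steps '[[[-0.011, 0.02, 0, 0, 0, 0, -1], [-0.028, 0.05, 0, 0, 0, 0, -1], [-0.045, 0.08, 0, 0, 0, 0, -1], [-0.062, 0.11, 0, 0, 0, 0, -1], [-0.078, 0.14, 0, 0, 0, 0, -1]]]'

```text
clock: 26.4
ee_pos: [0.497, 0.1585, 0.1301]
tool_rot: [-0.0, -0.092, 0.996, 0.0]
ft_force: [-0.4, -0.1, -0.6]
width: 0.0398
grasp_force: 25.0
```

Emit:
carry_out --steps '[[[-0.017, 0.03, 0, 0, 0, 0, -1], [-0.034, 0.06, 0, 0, 0, 0, -1], [-0.05, 0.09, 0, 0, 0, 0, -1], [-0.065, 0.115, 0, 0, 0, 0, -1], [-0.076, 0.134, 0, 0, 0, 0, -1]]]'

```text
clock: 26.9
ee_pos: [0.5467, 0.3053, 0.1302]
tool_rot: [-0.0, -0.093, 0.996, 0.001]
ft_force: [-0.3, -0.0, -0.1]
width: 0.0403
grasp_force: 25.0
```

Emit:
carry_out --steps '[[[0, 0, 0, 0, 0, 0, -1], [0, 0, 0, 0, 0, 0, -1], [0, 0, 0.02, 0, 0, 0, -1], [0, 0, 0.04, 0, 0, 0, -1], [0, 0, 0.05, 0, 0, 0, -1]]]'

```text
clock: 27.4
ee_pos: [0.546, 0.3001, 0.0762]
tool_rot: [-0.002, -0.091, 0.996, -0.001]
ft_force: [0.2, -0.4, -1.7]
width: 0.0404
grasp_force: 25.0
```

```bash
python3 -c "
from h import *
go(.5477,.3045,.0285,190.5)"
```

```text
t 27.4 ee [0.546  0.3001 0.0762] shift mm [-2.7  4.1 47.7] turn [-0.1 -0.2 -0. ] w 0.0404 F [ 0.2 -0.4 -1.7] grip 25.0 j [ 0.19  0.92 -1.11  1.71  0.91  1.12  0.54]
```

Emit:
carry_out --steps '[[[-0.001, 0.001, 0.015, 0, 0, 0, -1], [-0.001, 0.001, 0.028, 0, 0, 0, -1], [-0.001, 0.001, 0.038, 0, 0, 0, -1], [-0.001, 0.001, 0.044, 0, 0, 0, -1], [-0.001, 0.001, 0.046, 0, 0, 0, -1]]]'

```text
clock: 27.9
ee_pos: [0.5476, 0.304, 0.033]
tool_rot: [-0.0, -0.092, 0.996, -0.0]
ft_force: [0.0, -0.6, -1.9]
width: 0.0402
grasp_force: 25.0
```

Emit:
carry_out --steps '[[[0, 0, 0, 0, 0, 0, -1], [0, 0, 0, 0, 0, 0, -1], [0, 0, 0, 0, 0, 0, -1], [0, 0, 0.001, 0, 0, 0, -1], [0, 0, 0.001, 0, 0, 0, -1]]]'

```text
clock: 28.4
ee_pos: [0.548, 0.304, 0.0329]
tool_rot: [0.0, -0.092, 0.996, -0.0]
ft_force: [0.5, 0.4, -0.6]
width: 0.0404
grasp_force: 25.0
```

```bash
python3 -c "
from h import *
go(.5477,.3045,.0285,190.5)"
```

```text
t 28.4 ee [0.548  0.304  0.0329] shift mm [0.2 0.6 4.4] turn [-0.  0.  0.] w 0.0404 F [ 0.5  0.4 -0.6] grip 25.0 j [ 0.16  0.97 -1.06  1.72  0.96  1.07  0.51]
```

Emit:
carry_out --steps '[[[0, 0, 0.002, 0, 0, 0, -1], [0, 0, 0.003, 0, 0, 0, -1], [0, 0, 0.004, 0, 0, 0, -1], [0, 0, 0.005, 0, 0, 0, -1], [0, 0, 0.005, 0, 0, 0, -1]]]'

```text
clock: 28.9
ee_pos: [0.5479, 0.304, 0.0283]
tool_rot: [0.0, -0.092, 0.996, -0.0]
ft_force: [-1.5, -2.1, 4.2]
width: 0.0401
grasp_force: 25.0
```

Emit:
carry_out --steps '[[[0, 0, 0, 0, 0, 0, 0.1], [0, 0, 0, 0, 0, 0, 0.45], [0, 0, 0, 0, 0, 0, 0.45], [0, 0, 0, 0, 0, 0, 0.45], [0, 0, 0, 0, 0, 0, 0.45]]]'

```text
clock: 29.4
ee_pos: [0.5479, 0.304, 0.0276]
tool_rot: [-0.0, -0.092, 0.996, 0.0]
ft_force: [-0.1, -0.7, 1.1]
width: 0.0663
grasp_force: 0.0
```

Emit:
carry_out --steps '[[[0, 0, -0.01, 0, 0, 0, 0.4], [0, 0, -0.03, 0, 0, 0, 0.4], [0, 0, -0.065, 0, 0, 0, 0.3], [0, 0, -0.1, 0, 0, 0, 0.2], [0, 0, -0.12, 0, 0, 0, 0.1]]]'

```text
clock: 29.9
ee_pos: [0.5487, 0.3056, 0.1524]
tool_rot: [0.002, -0.092, 0.996, 0.001]
ft_force: [0.1, 0.6, -0.0]
width: 0.0522
grasp_force: 0.0
```

Emit:
carry_out --steps '[[[-0.013, -0.043, 0, 0, 0, 0, 0.1], [-0.026, -0.086, 0, 0, 0, 0, 0.1], [-0.039, -0.13, 0, 0, 0, 0, 0.1], [-0.052, -0.173, 0, 0, 0, 0, 0.1], [-0.062, -0.207, 0, 0, 0, 0, 0.1]]]'

```text
clock: 30.4
ee_pos: [0.6481, 0.1082, 0.1484]
tool_rot: [0.0, -0.091, 0.996, -0.001]
ft_force: [1.1, 0.5, -0.7]
width: 0.0507
grasp_force: 0.0
```

Emit:
carry_out --steps '[[[0, 0, 0, 0, 0, 0, 0.1], [0, 0, 0, 0, 0, 0, 0.1], [0, 0, 0, 0, 0, 0, 0.1]]]'

```text
clock: 30.7
ee_pos: [0.6459, 0.1135, 0.1484]
tool_rot: [0.0, -0.093, 0.996, 0.001]
ft_force: [-0.5, 0.8, 0.4]
width: 0.0508
grasp_force: 0.0
```

```bash
python3 -c "
from h import *
from rig import *
go(.647,.1115,.037,190.5)
c=read_camera('side');cv2.imwrite('pics/s6.png',c['image'][80:280,120:320,::-1].repeat(2,0).repeat(2,1))"
```

```text
t 30.7 ee [0.6459 0.1135 0.1484] shift mm [ -0.6  -2.3 111.4] turn [0.1 0.  0.2] w 0.0508 F [-0.5  0.8  0.4] grip 0.0 j [ 0.51  0.89 -1.18  1.59  0.85  1.26  0.94]
```

View pics/s6.png

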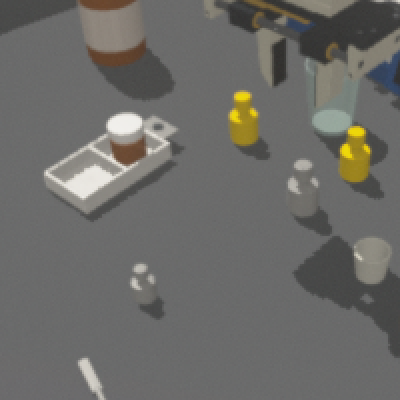

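The jar is in tray2 by the tab, at (127,138). The steel weight stands at (303,190). I'll grip it by the knob.

Emit:
carry_out --steps '[[[0, -0.001, 0.035, 0, 0, 0, 0.1], [0, -0.001, 0.07, 0, 0, 0, 0.1], [0, -0.001, 0.095, 0, 0, 0, 0.1], [0, -0.001, 0.108, 0, 0, 0, 0.1], [0, -0.001, 0.11, 0, 0, 0, 0.1]]]' --newtons 35

```text
clock: 31.25
ee_pos: [0.6454, 0.112, 0.0365]
tool_rot: [-0.001, -0.093, 0.996, 0.0]
ft_force: [-1.2, -0.0, 0.0]
width: 0.0502
grasp_force: 0.0
```

Emit:
carry_out --steps '[[[0, 0, 0, 0, 0, 0, 0.1], [0, 0, 0, 0, 0, 0, 0.1], [0, 0, 0, 0, 0, 0, 0.1]]]'

```text
clock: 31.55
ee_pos: [0.6478, 0.1113, 0.0393]
tool_rot: [0.001, -0.092, 0.996, 0.0]
ft_force: [-1.3, -0.2, -0.0]
width: 0.0503
grasp_force: 0.0
```

```bash
python3 -c "
from h import *
go(.647,.1115,.037,190.5)"
```

```text
t 31.55 ee [0.6478 0.1113 0.0393] shift mm [0.7 0.3 2.3] turn [0.  0.1 0. ] w 0.0503 F [-1.3 -0.2 -0. ] grip 0.0 j [ 0.47  1.   -1.07  1.64  0.97  1.11  0.88]
```

Emit:
carry_out --steps '[[[0, 0, 0.001, 0, 0, 0, -1], [0, 0, 0.001, 0, 0, 0, -1], [0, 0, 0.001, 0, 0, 0, -1], [0, 0, 0.001, 0, 0, 0, -1], [0, 0, 0.001, 0, 0, 0, -1]]]'

```text
clock: 32.05
ee_pos: [0.647, 0.1107, 0.0368]
tool_rot: [0.0, -0.092, 0.996, -0.0]
ft_force: [-0.2, -0.7, 0.0]
width: 0.019
grasp_force: 35.0
```

Emit:
carry_out --steps '[[[0, 0, 0, 0, 0, 0, -1], [0, 0, 0, 0, 0, 0, -1], [0, 0, 0, 0, 0, 0, -1], [0, 0, 0, 0, 0, 0, -1]]]'

```text
clock: 32.45
ee_pos: [0.6469, 0.1107, 0.0367]
tool_rot: [0.0, -0.092, 0.996, -0.0]
ft_force: [-0.6, -1.5, -0.1]
width: 0.0189
grasp_force: 35.0
```

```bash
python3 -c "
from h import *
go(.4867,.2933,.15,190.5)"
```

```text
t 32.45 ee [0.6469 0.1107 0.0367] shift mm [ 124.2  208.8 -113.3] turn [-0.  0.  0.] w 0.0189 F [-0.6 -1.5 -0.1] grip 35.0 j [ 0.47  1.01 -1.07  1.64  0.97  1.11  0.88]
```

Emit:
carry_out --steps '[[[0, 0, -0.01, 0, 0, 0, -1], [0, 0, -0.035, 0, 0, 0, -1], [0, 0, -0.07, 0, 0, 0, -1], [0, 0, -0.1, 0, 0, 0, -1], [0, 0, -0.113, 0, 0, 0, -1]]]'

```text
clock: 32.95
ee_pos: [0.6479, 0.1121, 0.1532]
tool_rot: [0.002, -0.092, 0.996, 0.001]
ft_force: [0.3, 0.4, -2.7]
width: 0.019
grasp_force: 35.0
```

Emit:
carry_out --steps '[[[0.011, 0.019, 0, 0, 0, 0, -1], [0.03, 0.05, 0, 0, 0, 0, -1], [0.05, 0.084, 0, 0, 0, 0, -1], [0.07, 0.118, 0, 0, 0, 0, -1], [0.088, 0.148, 0, 0, 0, 0, -1]]]'

```text
clock: 33.45
ee_pos: [0.5311, 0.2414, 0.1491]
tool_rot: [-0.001, -0.092, 0.996, -0.0]
ft_force: [0.6, -0.5, -3.3]
width: 0.019
grasp_force: 35.0
```

Emit:
carry_out --steps '[[[0.016, 0.027, 0, 0, 0, 0, -1], [0.028, 0.047, 0, 0, 0, 0, -1], [0.036, 0.06, 0, 0, 0, 0, -1], [0.036, 0.06, 0, 0, 0, 0, -1], [0.036, 0.06, 0, 0, 0, 0, -1]]]'

```text
clock: 33.95
ee_pos: [0.4876, 0.2917, 0.1494]
tool_rot: [0.0, -0.092, 0.996, -0.001]
ft_force: [1.4, -0.6, -2.5]
width: 0.0191
grasp_force: 35.0
```

Emit:
carry_out --steps '[[[0, 0, 0.015, 0, 0, 0, -1], [0, 0, 0.035, 0, 0, 0, -1], [0, 0, 0.055, 0, 0, 0, -1], [0, 0, 0.07, 0, 0, 0, -1], [0, 0, 0.07, 0, 0, 0, -1]]]'

```text
clock: 34.45
ee_pos: [0.4853, 0.291, 0.0763]
tool_rot: [-0.002, -0.092, 0.996, -0.001]
ft_force: [-0.7, 0.2, -3.1]
width: 0.0192
grasp_force: 35.0
```

```bash
python3 -c "
from h import *
from rig import *
go(.4867,.2933,.0417,190.5)
c=read_camera('side');cv2.imwrite('pics/s7.png',c['image'][80:280,120:320,::-1].repeat(2,0).repeat(2,1))"
```

```text
t 34.45 ee [0.4853 0.291  0.0763] shift mm [-2.   2.1 34.6] turn [-0.1 -0.3  0. ] w 0.0192 F [-0.7  0.2 -3.1] grip 35.0 j [ 0.21  0.85 -1.13  1.86  0.89  1.06  0.46]
```

View pics/s7.png

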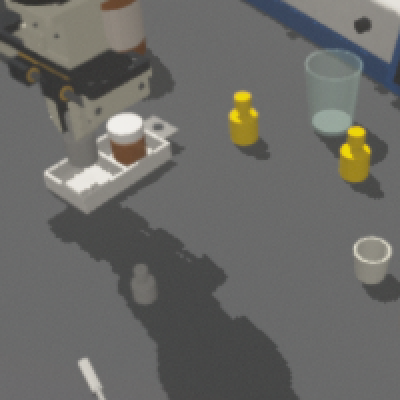

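The steel weight hangs upright at (82,150), about 35 mm above tray2's free compartment. Lowering it now.

Emit:
carry_out --steps '[[[-0.001, 0.001, 0.012, 0, 0, 0, -1], [-0.001, 0.001, 0.022, 0, 0, 0, -1], [-0.001, 0.001, 0.03, 0, 0, 0, -1], [-0.001, 0.001, 0.034, 0, 0, 0, -1], [-0.001, 0.001, 0.034, 0, 0, 0, -1]]]'

```text
clock: 35.0
ee_pos: [0.4874, 0.2936, 0.0451]
tool_rot: [-0.0, -0.092, 0.996, -0.0]
ft_force: [-0.2, -0.2, -2.6]
width: 0.0192
grasp_force: 35.0
```

Emit:
carry_out --steps '[[[0, 0, 0, 0, 0, 0, -1], [0, 0, 0, 0, 0, 0, -1], [0, 0, 0.001, 0, 0, 0, -1], [0, 0, 0.001, 0, 0, 0, -1], [0, 0, 0.001, 0, 0, 0, -1]]]'

```text
clock: 35.5
ee_pos: [0.4878, 0.2938, 0.0448]
tool_rot: [0.0, -0.092, 0.996, 0.0]
ft_force: [-0.4, 0.5, -3.7]
width: 0.0191
grasp_force: 35.0
```

```bash
python3 -c "
from h import *
go(.4867,.2933,.0417,190.5)"
```

```text
t 35.5 ee [0.4878 0.2938 0.0448] shift mm [ 1.2 -0.3  3.1] turn [-0.  0.  0.] w 0.0191 F [-0.4  0.5 -3.7] grip 35.0 j [ 0.19  0.89 -1.09  1.87  0.94  1.01  0.43]
```

Emit:
carry_out --steps '[[[0, 0, 0.001, 0, 0, 0, -1], [0, 0, 0.002, 0, 0, 0, -1], [0, 0, 0.003, 0, 0, 0, -1], [0, 0, 0.0035, 0, 0, 0, -1], [0, 0, 0.0035, 0, 0, 0, -1]]]'

```text
clock: 36.0
ee_pos: [0.4879, 0.2939, 0.0417]
tool_rot: [0.0, -0.092, 0.996, -0.0]
ft_force: [-0.9, -1.3, 3.3]
width: 0.0193
grasp_force: 35.0
```

Emit:
carry_out --steps '[[[0, 0, 0, 0, 0, 0, -0.3], [0, 0, 0, 0, 0, 0, 0.1], [0, 0, 0, 0, 0, 0, 0.1], [0, 0, 0, 0, 0, 0, 0.1], [0, 0, 0, 0, 0, 0, 0.1]]]'

```text
clock: 36.5
ee_pos: [0.4877, 0.2939, 0.0412]
tool_rot: [-0.0, -0.092, 0.996, 0.0]
ft_force: [-0.1, -0.4, -0.1]
width: 0.0496
grasp_force: 0.0
```

Emit:
carry_out --steps '[[[0, 0, -0.01, 0, 0, 0, 0.1], [0, 0, -0.04, 0, 0, 0, 0.1], [0, 0, -0.08, 0, 0, 0, 0.1], [0, 0, -0.12, 0, 0, 0, 0.1], [0, 0, -0.15, 0, 0, 0, 0.1]]]'

```text
clock: 37.0
ee_pos: [0.4878, 0.2947, 0.1944]
tool_rot: [0.001, -0.092, 0.996, 0.001]
ft_force: [1.3, -0.1, -0.2]
width: 0.0505
grasp_force: 0.0
```

Emit:
carry_out --steps '[[[0, -0.04, 0, 0, 0, 0, 0.1], [0, -0.08, 0, 0, 0, 0, 0.1], [0, -0.12, 0, 0, 0, 0, 0.1], [0, -0.15, 0, 0, 0, 0, 0.1], [0, -0.15, 0, 0, 0, 0, 0.1]]]'

```text
clock: 37.5
ee_pos: [0.5166, 0.1409, 0.191]
tool_rot: [-0.0, -0.088, 0.996, -0.001]
ft_force: [0.4, -0.1, -0.3]
width: 0.0508
grasp_force: 0.0
```

```bash
python3 -c "
from h import *
from rig import *
c=read_camera('side');cv2.imwrite('pics/s8.png',cv2.resize(c['image'][:,:,::-1],(800,600)))
d=read_camera('top');X=np.concatenate([cloud(c).reshape(-1,3),cloud(d).reshape(-1,3)])
for n,x,y,z in [('vial',.5443,-.2669,.083),('clamp',.4825,-.262,.055),('stop',.4207,-.2571,.055),('jar',.5477,.3045,.051),('big',.4867,.2933,.065)]:
  S=X[(np.hypot(*(X[:,:2]-[x,y]).T)<.03)&(abs(X[:,2]-z)<.006)];print(n,len(S),S[:,:2].mean(0)-[x,y] if len(S) else '')
"
```

```text
vial 381 [-0.00044294  0.00030059]
clamp 745 [-0.00108648  0.00096712]
stop 295 [-0.00211453  0.00025378]
jar 172 [-0.0022242  -0.00272544]
big 54 [-0.00052647 -0.00146173]
```

View pics/s8.png

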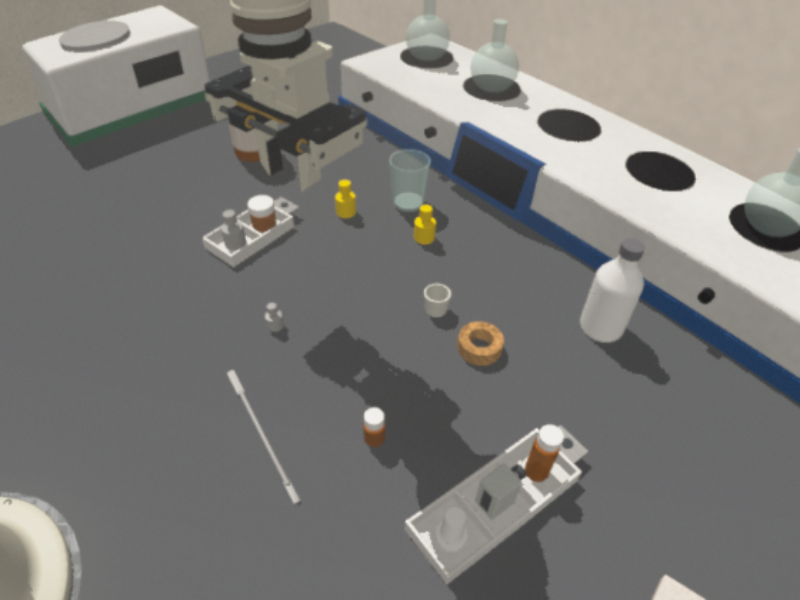

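All five things stand upright in their compartments: jar (262,212), big weight (233,230), vial (543,452), clamp (497,492) and stopper (453,528). The short vial (374,427) and small weight (275,317) haven't moved.

```bash
python3 -c "
from rig import *
print(close_job())"
```

```text
the job is handed in; nothing more can be done
None
```

Both kits are made up and the job was handed in at about 37.6 s; the last picture shows all five things upright in their compartments and the short vial and small weight in place, but hand-in returned no verdict.

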